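# Set the bread portioning guide to the red clip

## Task

Set up the bread portioning guide: first take the sugar shaker out of the channel and stand it upright on the worktop. Then roll the ribbed thumbwheel, click by click, until the bread-side face of the stop plate lines up with the middle of the red clip (do not push the plate itself), and last slide the bread stick along the channel until its end meets the stop, gently enough that the stop stays on its click. Leave the other things on the worktop where they are.

Things in the scene. Friction and masses are not known exactly. Their poses are not given: they have to be found in the camera images.
- guide: Portioning guide, a beech channel fixed to the worktop. Origin on the worktop under mid-channel; y runs along the channel (roughly world +y), x across it away from the robot, z up. Base board 12 mm thick, x -70 to +60, y -185 to +145 mm. Channel 90 mm wide between two rails (8 mm thick, tops 24 mm over the worktop), open at both ends. Front rail has a tick line per 6 mm (one click).
- guide_open_end (a point): Point on the channel floor (12 mm above the worktop), mid-width, at the end of the base board behind the bread (guide y = -185 mm). The bread is pushed from this end; the worktop beyond is free for 40 mm or more.
- wheel_top (a point): Crown of the ribbed black rubber thumbwheel, 86 mm above the worktop, at guide x +86, y +71 mm. 76 mm diameter, 16 mm wide, axle along guide x, 38 mm below the crown; its upper 26 mm show above the housing. It does not yield: touch the crown with a fingertip at about 5 to 10 N and drag along guide y; the rubber grips and the rim follows the finger, 10 mm a click (a click takes about 2 N).
- wheel (a joint): Angle of the thumbwheel, rad, -1.68 to 1.94; clicks at whole multiples of 0.2618 (15 degrees); let go, it settles in the nearest click to about 0.03. Grows as the crown is rolled towards guide +y (away from the bread); each click then moves the stop 6 mm the same way.
- stop_face (a point): Centre of the bread-side face of the aluminium stop plate (84 mm across the channel, 6 mm thick, 20 to 56 mm above the worktop; this point at 38 mm). A black pointer at its robot-side end shows the face over the front rail. Geared to the wheel; at wheel angle 0 it is at guide y +71 mm. About 3 N along the channel forces it over a click. Axes as the guide's.
- clip_red_mark (a point): Red clip on the front rail (9 mm long along the rail, with a tab towards the robot; point 27 mm above the worktop): its middle marks the wanted place of the stop face, always at a whole click. Axes as the guide's. Fixed to the guide.
- clip_yellow_mark (a point): Yellow clip on the same rail, same shape: marks another product, to be ignored. Fixed.
- clip_blue_mark (a point): Blue clip on the same rail, same shape: marks another product, to be ignored. Fixed.
- bread_center (a point): Cheese-crusted bread stick lying along the channel, 150 mm long (y), 71 mm wide (x), 45 mm high; point at its centre, half-way up. About 70 g. Its ends are rounded.
- bread_end (a point): The end of that bread stick which faces the stop plate (75 mm along its y axis from its centre, half-way up).
- shaker_center (a point): Sugar shaker, upright round glass with a grey cap: 44 mm diameter up to 74 mm, the cap above it 34 mm diameter, 90 mm tall; point on its axis, half-way up (45 mm above its foot). About 100 g. Stands in the channel between bread and stop.
- jam_center (a point): Jam jar, 72 mm diameter, 102 mm tall, centre; bystander.
- honey_center (a point): Honey jar, 71 mm diameter, 110 mm tall, centre; bystander.
- cup_center (a point): White mug, 92 mm diameter with a handle (127 mm over all), 95 mm tall, point near the centre; bystander.
- bun_center (a point): Round bread roll, 97 mm across, 61 mm high, centre; bystander.
- tape_center (a point): Roll of tape lying flat, 92 mm across, 48 mm high, centre; bystander.
- housing (a point): Middle of the top of the grey wheel housing behind the channel, 60 mm above the worktop; it covers guide x +63 to +109, y +11 to +131 mm; behind it a click box, x +109 to +142, y +41 to +101 mm, 56 mm tall, with a hump 85 mm tall at y +56 to +86 mm, x over +116 mm. All fixed to the guide. Axes as the guide's.
- free_area (a point): Fixed point on the worktop (z = 0) at world (0.52, 0.08). Things may be put down at world x 0.40 to 0.62, y -0.35 to 0.42, clear of the guide and of the loose things listed here. Fixed clutter (poppy roll, dough knot, bread trays, wooden box, scraper) lies beyond.
- clip_white_mark (a point): White clip on the same rail, same shape: marks another product, to be ignored. Fixed.
There are look-alikes about, which are no part of the job. Of the things that look like the part that bears shaker_center, the smaller one is meant.

How it is judged:
On the way, in this order (a step that is already met when the one before it is completed fails the run):
1. the sugar shaker stands upright on the worktop, off the guide, released (height (world z) of shaker_center between 0.04 and 0.053 m and angle between shaker_center's own z axis and vertical below 0.1 rad and contact force between shaker and the fingers below 0.1 N), for 0.2 s.
2. the stop plate stands at the red clip, within 2.5 mm (y of stop_face in the frame of clip_red_mark between -0.0025 and 0.0025 m), for 0.3 s.
3. the bread's end meets the stop, within 6 mm (y of stop_face in the frame of bread_end below 0.006 m and z of bread_center in the frame of guide below 0.045 m), for 0.2 s.
At the end, for the whole second after the job is handed in: The shaker stands upright (within 0.1 rad) on the worktop itself, off the guide and released; the stop face is within 2.5 mm of the red clip's middle along the channel; the bread lies flat in the channel, its end within 6 mm of the stop face (all of step 1 and all of step 2 and all of step 3 and x of bread_center in the frame of guide between -0.03 and 0.03 m); the robot touches nothing.
It fails at once if a jar, the mug, the round roll or the tape is moved more than 20 mm (distance of any of jam_center, honey_center, cup_center, bun_center, tape_center from where it was at the start of the episode above 0.02 m).
It fails at once if the robot pushes the stop plate directly instead of rolling the wheel (contact force between any of the fingers, the arm and stop above 1 N).
It fails at once if the bread is lifted out of the channel instead of being slid (it rises more than 25 mm) (z of bread_center in the frame of guide above 0.06 m).
It fails at once if the sugar shaker is knocked over (angle between shaker_center's own z axis and vertical above 0.7 rad).
It also fails if it takes over 69 s, if anything falls off the work surface, if the arm or the gripper's body presses on something with over 40 N, if the wrist force passes 120 N, or if a joint passes its speed limit or range.

## Robot

A 6-joint arm with a two-finger parallel gripper is mounted at the origin on a cart in front of the work surface, level with it; the furniture and walls round the work are solid. World frame = base frame: x ahead of the robot, y to its left, z up, the work surface at z = 0. Lengths are in m, angles in rad, forces in N, time in s.
With the tool pointing down it reaches from about 0.3 to 0.775 m from the base axis. Payload 14.6 kg.
Tool frame: the origin (TCP) lies between the finger pads; the fingertips stand arm.tcp_to_tips ahead of it and the grasp point (between the pads) lies 5 mm behind it (arm.tcp_to_tips is the distance from the TCP to the fingertips, in m); z points along the fingers, y is the direction in which the jaws open and shut (so a half turn about z gives the same grasp; the last joint's range is limited). The gripper opens to 85 mm and grips with 20 to 120 N. Pads are 22 mm wide; open, the fingers measure 114 mm over their backs; the gripper's body (76 mm by 85 mm) begins 54 mm behind the grasp point. The pads swing forward as they close: fully open they stand 13 mm farther back than shut.
Start: joints at [-1.395, 0.3, 1.521, -0, 1.321, -0.067], TCP at [0.132, -0.534, 0.245] pointing down, gripper open.
Joint ranges: [-3.03, 3.03], [-0.79, 2.21], [0.23, 2.52], [-1.04, 4.18], [0, 3.07], [-2.55, 2.55]. Speed limits (rad/s): [2.22, 2.22, 2.57, 3.14, 3.14, 3.14].

## Interface

Orientations are given as a unit quaternion [w, x, y, z].
In Python, from workcell import arm gives the robot as it stands. The module is installed in compiled form; this text tells all that it offers.
- The arm moves only by the tool apply_moves, never from a script. Its argument "targets" is a list of rows, each a list of 5 numbers: the shift along the tool's x, y, z in cm, then the turn about the tool's z in rad, then the opening, from 0 (shut) to 1 (fully open). A call has 1 to 20 rows; each row shifts and turns the commanded pose from where the row before left it, along the tool's axes as they then stand; what a row does not reach is not made up. A row lasts 1/10 s, in which the tool goes at most 50 mm and 8.59 degrees, less where a joint would pass 70% of its speed; a pose out of reach is approached as far as the arm can. A call is refused whole if a number of a shift passes 5 or a number of a turn 0.15, either way. A call with a gripper value outside its range is refused whole. The fingers move at their own pace and stop on an object; "grip_force" is the grip in N (left out, the last holds). Time passes only in rows, so rows that do not move let the fingers close. It gives the time, the measured TCP pose, the force and the opening at its end, in the units of the state.
- arm.get_obs(): the state, without advancing time (a new reading comes with each control period).
- arm.grab_frame(name): name is "scene" or "top" or "wrist"; returns the picture (384x512x3 uint8, red, green, blue); there is no depth.
- arm.calibration(name): a dict with "fovy" (degrees; the focal length in pixels is half the picture's height over the tangent of half this angle, whatever the lens; pixels are square), "cx", "cy" (the principal point, pixels), "cam_to_world" (4x4, takes a point from camera to world coordinates); the wrist camera has in their place "mount" (4x4, takes a point from camera to tool coordinates, whose origin is the TCP and whose axes are the flange's). Camera axes: x right, y down, z forward; pixel columns grow to the right and rows downward; lengths in m; the calibration is good to about 2 mm. The wrist camera is an equidistant fisheye: a pixel r from the principal point sees the ray r / f radians off the axis. A picture is of the moment at which its call begins: read the wrist's pose just before it. calibration takes no time and is no camera call.
- arm.job_done(): hands the job in, once; it reports no verdict.
The state is a dict: "t": time; "q": joint angles; "joint_velocities": joint speeds; "effort": joint torques, N m; "tool_pos": TCP position; "ee_rot": TCP orientation; "contact_force": force on the tool from outside, world axes, zero at the start; "moment": the same for the moment, N m; "finger_gap": opening from 0.0 (shut) to 1.0 (fully open).
Only numpy, scipy, OpenCV 4.12 (cv2) and the standard library are available. Lean on these libraries where they do the work, as an engineer would, in place of code of your own. Each camera call takes 0.05 s, during which the arm holds its last target.

## Working session

There is one attempt and no reset: what is moved stays moved. The work goes in short steps, Python scripts to look and compute and a tool call to move; the robot and the scene stay as the last step left them, time stands still between calls to the robot, and variables do not carry over. Pictures are saved under pics/ and viewed, and the job is handed in when it is done.

Besides the shell and the picture viewer there is one more tool, called after "Call:" as name(argument=value, ...) on one line, values as JSON. apply_moves: Moves the arm, as the interface text tells. Its arguments: {"type":"object","properties":{"targets":{"type":"array"},"grip_force":{"type":"number"}},"required":["targets"]}

```bash
mkdir -p pics
python3 - <<'E'
from workcell import arm
import cv2
print(arm.get_obs()); print(arm.tcp_to_tips)
for n in ("scene","top","wrist"):
    print(n,arm.calibration(n))
for n in ("scene","top"):
    cv2.imwrite(f"pics/{n}0.png",arm.grab_frame(n)[:,:,::-1])
E
```

```text
{'t': 0.0, 'q': array([-1.39461297e+00,  3.00470366e-01,  1.52157559e+00, -1.39567174e-05,
        1.32072318e+00, -6.65711471e-02]), 'joint_velocities': array([ 0.00017305,  0.00049897, -0.00071917, -0.00082094, -0.00046743,
        0.00086185]), 'effort': array([ 2.31980870e-03, -5.43496263e+01, -3.61796665e+01,  6.68160192e-05,
        4.00381905e-03,  1.03073835e-04]), 'tool_pos': array([ 0.13217828, -0.53365376,  0.24472404]), 'ee_rot': array([-5.86988405e-04,  9.92642439e-01,  1.21081140e-01, -3.89732390e-05]), 'contact_force': array([1.01249607, 0.22851658, 0.62449249]), 'moment': array([ 0.03406456,  0.03053996, -0.05554674]), 'finger_gap': 1.0018729318624147}
0.014
scene {'fovy': 42.35310754982053, 'cx': 255.1789652870406, 'cy': 195.26948168733648, 'cam_to_world': array([[-0.70726154, -0.46090891,  0.53604487, -0.22240172],
       [-0.70692684,  0.45469838, -0.54175993,  0.81115629],
       [ 0.00596325, -0.76211047, -0.64741955,  0.97919297],
       [ 0.        ,  0.        ,  0.        ,  1.        ]])}
top {'fovy': 49.75493539361312, 'cx': 255.56955949100868, 'cy': 195.50050355234615, 'cam_to_world': array([[-0.09197282, -0.97420164,  0.20608776,  0.25433928],
       [-0.99574335,  0.09123009, -0.0131246 ,  0.06298931],
       [-0.0060154 , -0.20641762, -0.97844549,  1.44178689],
       [ 0.        ,  0.        ,  0.        ,  1.        ]])}
wrist {'fovy': 65.70646984690485, 'cx': 254.21376681583098, 'cy': 190.9891394072347, 'mount': array([[-1.49074562e-04, -9.54249582e-01, -2.99011225e-01,
         7.62844215e-02],
       [ 9.99999988e-01, -1.56996766e-04,  2.47328035e-06,
         5.93661151e-04],
       [-4.93039222e-05, -2.99011221e-01,  9.54249594e-01,
        -1.28964557e-01],
       [ 0.00000000e+00,  0.00000000e+00,  0.00000000e+00,
         1.00000000e+00]])}
```

View pics/scene0.png

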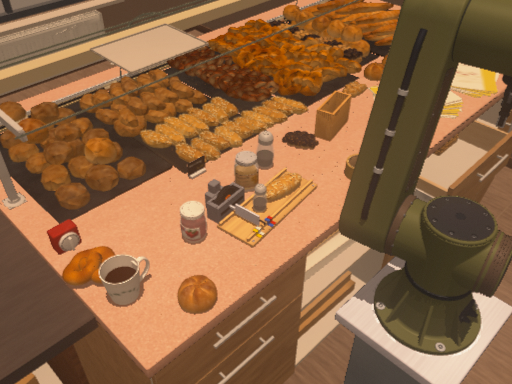

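View pics/top0.png

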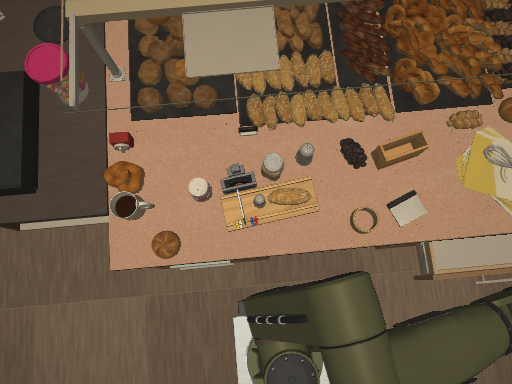

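Run:
```python
import cv2
a=cv2.imread("pics/top0.png")[130:240,180:330]; cv2.imwrite("pics/c1.png",cv2.resize(a,None,fx=5,fy=5,interpolation=cv2.INTER_CUBIC))
a=cv2.imread("pics/scene0.png")[120:250,170:330]; cv2.imwrite("pics/c2.png",cv2.resize(a,None,fx=4.6,fy=4.6,interpolation=cv2.INTER_CUBIC))
```

```text
(no output)
```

View pics/c1.png

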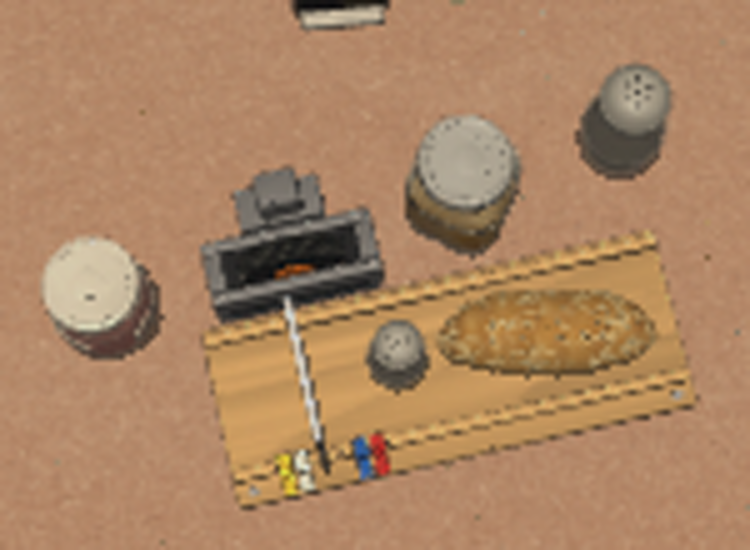

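View pics/c2.png

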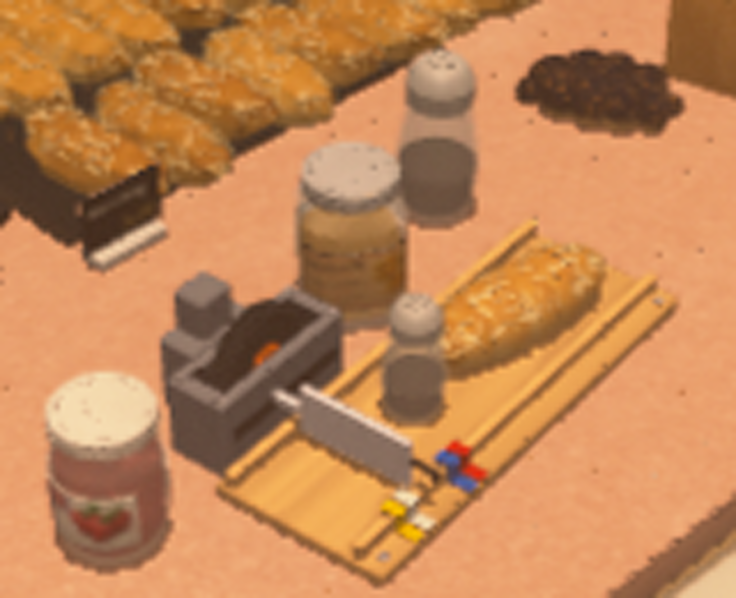

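Shaker candidates: A in the channel (top 259,200; scene 260,197) and B behind the honey jar (top 307,150; scene 265,150). A is clearly smaller and stands in the channel, so A is the one meant; both crops confirm it. The stop's pointer is between the white and blue clips, and the red clip is further towards the bread.

```bash
cat > h.py <<'E'
from workcell import arm
import numpy as np, cv2
from scipy.spatial.transform import Rotation as R
def rotm(q): return R.from_quat([q[1],q[2],q[3],q[0]]).as_matrix()
def ray(name,u,v,obs=None):
    c=arm.calibration(name); f=192/np.tan(np.radians(c['fovy']/2))
    x=u-c['cx'];y=v-c['cy']
    if name=='wrist':
        r=np.hypot(x,y);th=r/f
        d=np.array([np.sin(th)*x/max(r,1e-9),np.sin(th)*y/max(r,1e-9),np.cos(th)])
        T=np.eye(4);T[:3,:3]=rotm(obs['ee_rot']);T[:3,3]=obs['tool_pos'];M=T@c['mount']
    else:
        d=np.array([x/f,y/f,1.]);M=c['cam_to_world']
    return M[:3,3],M[:3,:3]@d
def onz(name,u,v,z,obs=None):
    o,d=ray(name,u,v,obs); return o+d*(z-o[2])/d[2]
def proj(name,p,obs=None):
    c=arm.calibration(name); f=192/np.tan(np.radians(c['fovy']/2))
    if name=='wrist':
        T=np.eye(4);T[:3,:3]=rotm(obs['ee_rot']);T[:3,3]=obs['tool_pos'];M=T@c['mount']
    else: M=c['cam_to_world']
    q=M[:3,:3].T@(np.array(p)-M[:3,3])
    if name=='wrist':
        r=np.hypot(q[0],q[1]);th=np.arctan2(r,q[2]);return c['cx']+f*th*q[0]/r,c['cy']+f*th*q[1]/r
    return c['cx']+f*q[0]/q[2],c['cy']+f*q[1]/q[2]
E
python3 - <<'E'
from h import *
np.set_printoptions(precision=4,suppress=True)
C=lambda u,v:(180+(u+.5)/5-.5,130+(v+.5)/5-.5)
fl=onz('top',*C(240,508),.012)
fr=onz('top',*C(694,405),.012)
print(fl,fr,np.linalg.norm(fl-fr))
d=(fl-fr)[:2];d/=np.linalg.norm(d);yaw=np.arctan2(-d[0],d[1]);print('yaw',yaw)
ex=np.array([d[1],-d[0]]);
org=(fl[:2]+fr[:2])/2+70*.001*ex+d*.02
print('org',org)
def g(p): return np.array([(p[:2]-org)@ex,(p[:2]-org)@d])*1000
for n,u,v,z in [('red',381,455,.027),('blue',363,457,.027),('yellow',288,475,.027),('white',304,470,.027),('ptr',323,470,.03),('shaker cap',398,340,.102),('bread L',440,340,.034),('bread R',656,328,.034),('bread',548,330,.04),('rail far R',655,237,.024),('rail far L',205,340,.024),('honey',467,160,.11),('jam',92,285,.102),('bigsh',637,92,.13)]:
    p=onz('top',*C(u,v),z);print(n,p,g(p))
E
```

```text
[0.4386 0.152  0.012 ] [ 0.4812 -0.1701  0.012 ] 0.32494098008540595
yaw 0.13169727044174928
org [0.5267 0.02  ]
red [0.4642 0.0514 0.027 ] [-57.8122  39.32  ]
blue [0.464  0.0638 0.027 ] [-56.4037  51.7284]
yellow [0.4563 0.1164 0.027 ] [-57.094  104.8194]
white [0.4587 0.1051 0.027 ] [-56.1607  93.3348]
ptr [0.4571 0.092  0.03  ] [-59.5116  80.5708]
shaker cap [0.5284 0.0337 0.102 ] [ 3.4931 13.4187]
bread L [0.5395 0.0032 0.034 ] [ 10.5803 -18.2966]
bread R [ 0.534 -0.147  0.034] [ -14.6045 -166.4444]
bread [ 0.5384 -0.0716  0.04  ] [ -0.3813 -92.2946]
rail far R [ 0.6013 -0.1556  0.024 ] [  50.9554 -183.8318]
rail far L [0.5569 0.1664 0.024 ] [ 49.2099 141.2359]
honey [ 0.6448 -0.0236  0.11  ] [111.3911 -58.6733]
jam [0.5845 0.2328 0.102 ] [ 85.2924 203.4162]
bigsh [ 0.675  -0.1392  0.13  ] [ 126.1734 -177.2686]
```

Call:
apply_moves(targets=[[4.7,-0.1,0,-0.087,0.7],[4.7,-0.1,0,-0.087,0.7],[4.7,-0.1,0,-0.087,0.7],[4.7,-0.1,0,-0.087,0.7],[4.7,-0.1,0,-0.087,0.7],[4.7,-0.1,0,-0.087,0.7],[4.7,-0.1,0,-0.087,0.7],[4.7,-0.1,0,-0.087,0.7],[4.7,-0.1,0,-0.087,0.7],[4.7,-0.1,0,-0.087,0.7],[4.7,-0.1,0,-0.087,0.7],[4.7,-0.1,0,-0.087,0.7],[4.7,-0.1,0,-0.087,0.7],[4.7,-0.1,0,-0.087,0.7],[4.7,-0.1,0,-0.087,0.7],[4.7,-0.1,0,-0.087,0.7],[0,0,0,0,0.7],[0,0,0,0,0.7]])

```text
t: 1.9
tool_pos: [0.5539, 0.017, 0.245]
ee_rot: [-0.0, 0.684, 0.73, -0.0]
contact_force: [-0.1, -0.5, 0.4]
finger_gap: 0.7
```

Run:
```python
from h import *
o=arm.get_obs();np.save('o1.npy',np.r_[o['tool_pos'],o['ee_rot']])
print(o['t'],o['tool_pos'],rotm(o['ee_rot']),o['q'],o['finger_gap'],o['contact_force'])
cv2.imwrite("pics/w1.png",arm.grab_frame("wrist")[:,:,::-1])
```

```text
1.9 [0.5538935  0.01696975 0.24501317] [[-6.55360556e-02  9.97850054e-01 -5.42498172e-04]
 [ 9.97850199e-01  6.55360012e-02 -1.17411023e-04]
 [-8.16054346e-05 -5.49026564e-04 -9.99999846e-01]] [-3.54101856e-02  3.09665081e-01  1.50893193e+00 -1.40826462e-04
  1.32353364e+00 -1.00958718e-01] 0.6998127987890651 [-0.07376186 -0.52602892  0.44548621]
```

View pics/w1.png

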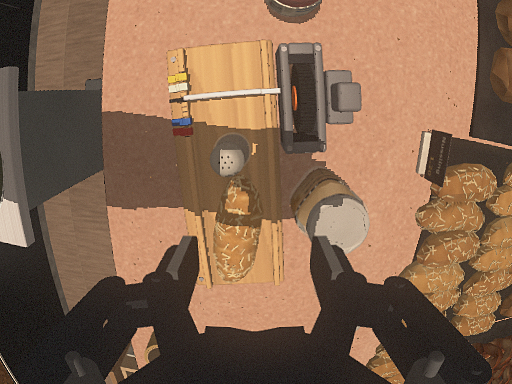

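The wrist view shows the guide from above: clips at u≈180 (yellow v≈77, white 88, blue 122, red 131), pointer at v≈99, shaker cap at (230,160), wheel at (312,100).

Run:
```python
from h import *
a=cv2.imread("pics/w1.png")[30:200,150:370]; cv2.imwrite("pics/w1c.png",cv2.resize(a,None,fx=3.5,fy=3.5,interpolation=cv2.INTER_CUBIC))
a=cv2.imread("pics/w1.png")[60:150,160:210]; cv2.imwrite("pics/w1d.png",cv2.resize(a,None,fx=6.6,fy=6.6,interpolation=cv2.INTER_CUBIC))
```

```text
(no output)
```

View pics/w1c.png

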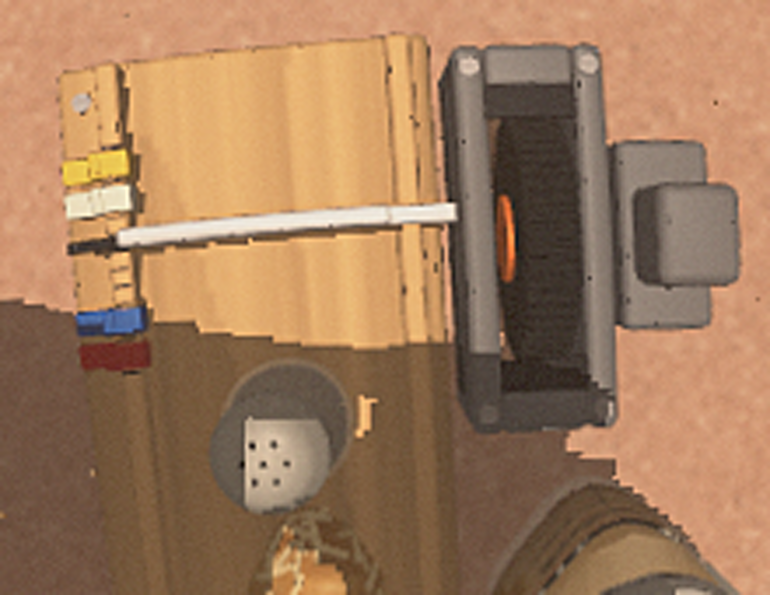

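View pics/w1d.png

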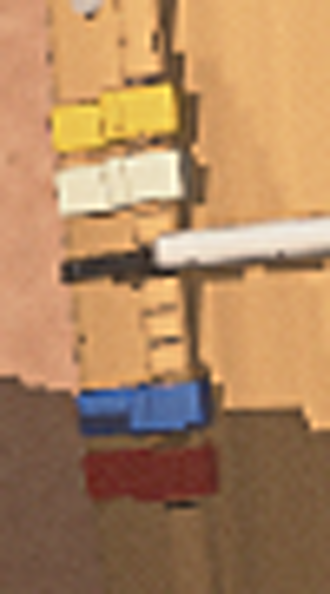

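```bash
cat >> h.py <<'E'
class O(dict): pass
def load(f):
    a=np.load(f);return {'tool_pos':a[:3],'ee_rot':a[3:]}
E
python3 - <<'E'
from h import *
np.set_printoptions(precision=4,suppress=True)
o=load('o1.npy')
C=lambda u,v:(150+(u+.5)/3.5-.5,30+(v+.5)/3.5-.5)
D=lambda u,v:(160+(u+.5)/6.6-.5,60+(v+.5)/6.6-.5)
# correspondences: guide(x,y,z) -> world xy
cor=[(( .063,.131),C(456,47),.06),((.109,.131),C(600,45),.06),((.109,.011),C(617,425),.06),((.063,.011),C(471,430),.06),((-.070,.145),C(61,72),.012),((.053,.145),C(428,37),.024),((-.070,-.185),None,0)]
G=[];W=[]
for g,c,z in cor:
    if c is None: continue
    p=onz('wrist',*c,z,o);G.append(g);W.append(p[:2])
G=np.array(G);W=np.array(W)
gc,wc=G.mean(0),W.mean(0)
H=(G-gc).T@(W-wc);a=np.arctan2(H[0,1]-H[1,0],H[0,0]+H[1,1])
Rm=np.array([[np.cos(a),-np.sin(a)],[np.sin(a),np.cos(a)]])
org=wc-Rm@gc
print('yaw',a,'org',org);print((( (W-org)@Rm)-G)*1000)
np.save('guide.npy',np.r_[org,a])
for n,c,z in [('yellow',D(140,112),.027),('white',D(150,175),.027),('blue',D(170,405),.027),('red',D(180,474),.027),('ptr mid',D(110,268),.03),('plate bread edge',C(290,233),.056),('plate far edge',C(290,219),.056),('cap',C(288,463),.102)]:
    p=onz('wrist',*c,z,o);print(n,p,((p[:2]-org)@Rm)*1000)
for n,g in [('wheel',(.086,.071,.086)),('stop82',(0,.083,.056)),('red41',(-.06,.041,.027))]:
    w=org+Rm@np.array(g[:2]);u=proj('wrist',np.r_[w,g[2]],o);print(n,w,u,((np.array(u)+.5-[150,30])*3.5-.5))
E
```

```text
yaw 0.12286929532105105 org [0.5249 0.0186]
[[-0.0106 -0.1368]
 [-2.361   0.2674]
 [-1.2048  2.2271]
 [-1.1599  2.5985]
 [ 0.324  -1.5103]
 [ 4.4123 -3.4458]]
yellow [0.4615 0.1178 0.027 ] [-50.7152 106.2756]
white [0.4639 0.1065 0.027 ] [-49.705   94.6836]
blue [0.4693 0.0651 0.027 ] [-49.4758  52.9829]
red [0.4715 0.0527 0.027 ] [-48.8039  40.3647]
ptr mid [0.4581 0.0896 0.03  ] [-57.5878  78.6922]
plate bread edge [0.5257 0.096  0.056 ] [10.3213 76.761 ]
plate far edge [0.5254 0.1003 0.056 ] [10.5945 81.0393]
cap [0.5317 0.0346 0.102 ] [ 8.7953 15.0425]
wheel [0.6015 0.0996] (np.float64(309.2497858588903), np.float64(98.09922826107311)) [558.6243 239.5973]
stop82 [0.5147 0.1009] (np.float64(222.39146491572473), np.float64(91.15585427972559)) [254.6201 215.2955]
red41 [0.4603 0.0519] (np.float64(177.7683598859493), np.float64(131.69976181080133)) [ 98.4393 357.1992]
```

Call:
apply_moves(targets=[[1.9,-2.6,0,-0.057,0.75],[0,0,3,0,0.75],[0,0,4,0,0.75],[0,0,4,0,0.75],[0,0,4,0,0.75],[0,0,3.5,0,0.75],[0,0,0,0,0.75],[0,0,0,0,0.75]], grip_force=20)

```text
t: 2.75
tool_pos: [0.5272, 0.0326, 0.061]
ee_rot: [-0.0, 0.664, 0.748, -0.0]
contact_force: [0.3, 0.0, 0.6]
finger_gap: 0.748
```

Run:
```python
from h import *
o=arm.get_obs()
print(o['t'],o['tool_pos'],rotm(o['ee_rot'])[:,1],o['finger_gap'],o['contact_force'])
cv2.imwrite("pics/w2.png",arm.grab_frame("wrist")[:,:,::-1])
```

```text
2.75 [0.52717549 0.03255462 0.0610217 ] [ 9.92885808e-01  1.19070162e-01 -2.62412845e-04] 0.7483479936004626 [0.26937881 0.03027291 0.61272863]
```

View pics/w2.png

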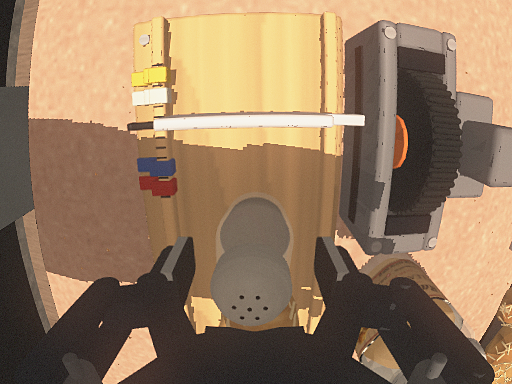

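Call:
apply_moves(targets=[[0,0,0,0,0.4],[0,0,0,0,0.4],[0,0,0,0,0.4],[0,0,0,0,0.4],[0,0,0,0,0.4]], grip_force=20)

```text
t: 3.3
tool_pos: [0.5276, 0.0334, 0.0621]
ee_rot: [0.001, 0.663, 0.749, 0.001]
contact_force: [-2.8, -0.7, 9.1]
finger_gap: 0.452
```

Run:
```python
from h import *
print(onz('top',166,244,.03),onz('top',199,187,.102),onz('top',364,220,.03), onz('top',112,268,0),onz('top',420,240,0))
```

```text
[0.41207068 0.36325135 0.03      ] [0.5828267  0.22959689 0.102     ] [ 0.43128205 -0.3190228   0.03      ] [0.35031477 0.55869768 0.        ] [ 0.34757711 -0.51019561  0.        ]
```

Call:
apply_moves(targets=[[0,0,-1,0,0.3],[0,0,-2,0,0.3],[0,0,-3,0,0.3],[0,0,-2,0,0.3],[0,0,0,0,0.3]], grip_force=25)

```text
t: 3.8
tool_pos: [0.5281, 0.0335, 0.144]
ee_rot: [0.002, 0.663, 0.749, 0.002]
contact_force: [-0.2, -0.1, -1.0]
finger_gap: 0.438
```

Run:
```python
from h import *
o=arm.get_obs()
print(o['t'],o['tool_pos'],rotm(o['ee_rot'])[:,1],o['finger_gap'],o['contact_force'])
cv2.imwrite("pics/w3.png",arm.grab_frame("wrist")[:,:,::-1])
cv2.imwrite("pics/s3.png",cv2.resize(arm.grab_frame("scene")[120:250,170:330,::-1],None,fx=4,fy=4))
```

```text
3.8 [0.52814052 0.03348509 0.14396738] [0.99265769 0.12081904 0.00578561] 0.4375074488954538 [-0.18977208 -0.13967212 -1.03238067]
```

View pics/w3.png

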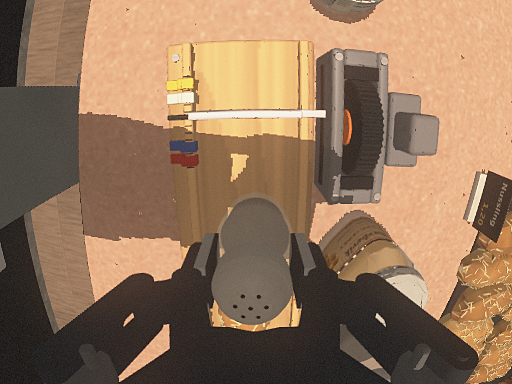

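View pics/s3.png

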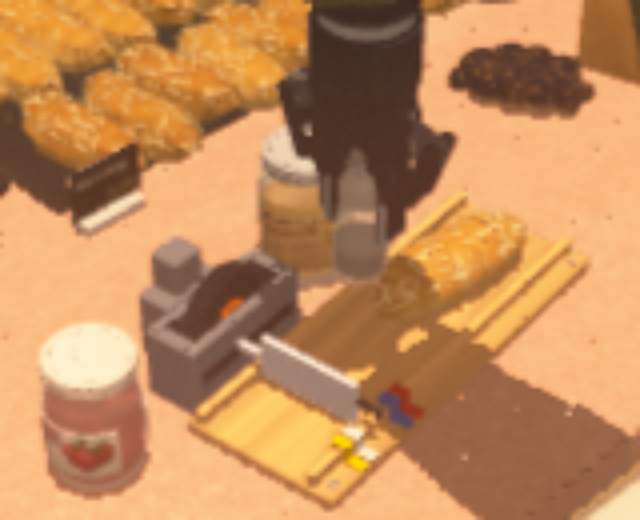

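Shaker is held and hangs upright. Carrying it to about (0.47, 0.26).

Call:
apply_moves(targets=[[1.5,-0.2,0,0,0.3],[2.7,-0.4,0,0,0.3],[2.9,-0.4,0,0,0.3],[2.9,-0.4,0,0,0.3],[2.9,-0.4,0,0,0.3],[2.9,-0.4,0,0,0.3],[2.9,-0.4,0,0,0.3],[2.9,-0.4,0,0,0.3],[1.5,-0.2,1,0,0.3],[0,0,2.5,0,0.3],[0,0,2.5,0,0.3],[0,0,1.5,0,0.3],[0,0,1,0,0.3],[0,0,0,0,0.3]])

```text
t: 5.3
tool_pos: [0.4663, 0.2585, 0.0535]
ee_rot: [-0.001, 0.663, 0.749, -0.001]
contact_force: [-0.1, 0.5, -0.5]
finger_gap: 0.444
```

Run:
```python
from h import *
o=arm.get_obs()
print(o['t'],o['tool_pos'],rotm(o['ee_rot'])[:,1],o['finger_gap'],o['contact_force'])
cv2.imwrite("pics/s4.png",cv2.resize(arm.grab_frame("scene")[150:300,110:310,::-1],None,fx=4,fy=4))
```

```text
5.3 [0.46630739 0.2585015  0.05346993] [ 0.99269545  0.12061047 -0.00297637] 0.4441271408654455 [-0.08633666  0.49845289 -0.5038615 ]
```

View pics/s4.png

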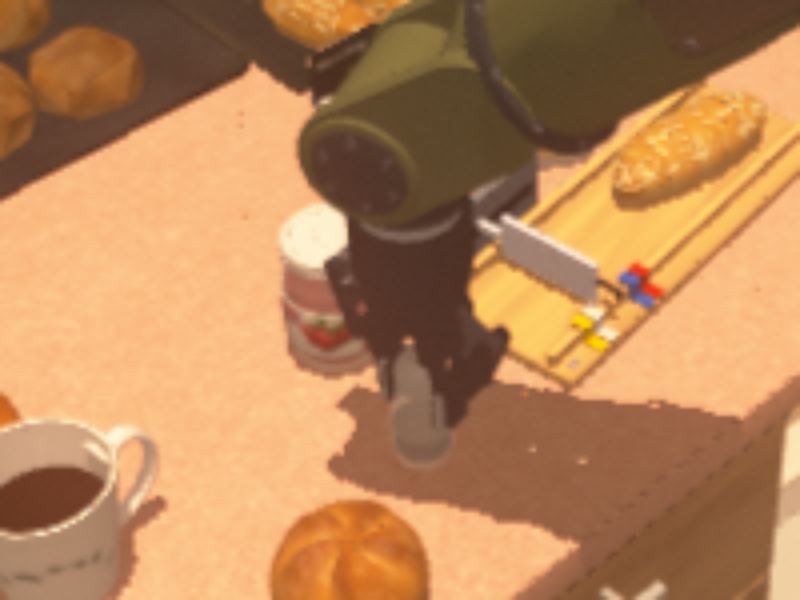

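Call:
apply_moves(targets=[[0,0,0.1,0,0.3],[0,0,0.1,0,0.3],[0,0,0,0,0.3]])

```text
t: 5.65
tool_pos: [0.4674, 0.2589, 0.0537]
ee_rot: [0.0, 0.663, 0.749, 0.0]
contact_force: [-0.2, -0.4, -1.8]
finger_gap: 0.443
```

Call:
apply_moves(targets=[[0,0,0.1,0,0.3],[0,0,0,0,0.3]])

```text
t: 5.85
tool_pos: [0.4672, 0.2589, 0.0524]
ee_rot: [0.0, 0.663, 0.749, 0.0]
contact_force: [-0.7, -0.0, -1.6]
finger_gap: 0.444
```

Call:
apply_moves(targets=[[0,0,0.05,0,0.3],[0,0,0,0,0.3]])

```text
t: 6.05
tool_pos: [0.4672, 0.2589, 0.0518]
ee_rot: [-0.0, 0.663, 0.749, -0.0]
contact_force: [0.0, -0.5, -1.0]
finger_gap: 0.443
```

Call:
apply_moves(targets=[[0,0,0.1,0,0.3],[0,0,0,0,0.3]])

```text
t: 6.25
tool_pos: [0.4671, 0.2589, 0.0506]
ee_rot: [-0.0, 0.663, 0.749, -0.0]
contact_force: [-0.5, -0.4, -1.5]
finger_gap: 0.446
```

Call:
apply_moves(targets=[[0,0,0.05,0,0.3],[0,0,0,0,0.3]])

```text
t: 6.45
tool_pos: [0.4672, 0.2589, 0.0503]
ee_rot: [-0.0, 0.663, 0.749, 0.0]
contact_force: [-0.3, -0.2, 0.3]
finger_gap: 0.44
```

Call:
apply_moves(targets=[[0,0,0.05,0,0.3],[0,0,0,0,0.3]])

```text
t: 6.65
tool_pos: [0.4672, 0.259, 0.0502]
ee_rot: [-0.0, 0.663, 0.749, 0.0]
contact_force: [-3.4, -0.5, 6.1]
finger_gap: 0.44
```

Call:
apply_moves(targets=[[0,0,0,0,0.5],[0,0,0,0,0.6],[0,0,0,0,0.7],[0,0,0,0,0.8],[0,0,0,0,0.8],[0,0,-2,0,0.8],[0,0,-4,0,0.8],[0,0,-4,0,0.8],[0,0,-4,0,0.6],[0,0,-3,0,0.3],[0,0,0,0,0]])

```text
t: 7.75
tool_pos: [0.4684, 0.2595, 0.2241]
ee_rot: [0.001, 0.663, 0.749, 0.003]
contact_force: [-0.2, -0.1, -0.8]
finger_gap: 0.294
```

Run:
```python
from h import *
o=arm.get_obs()
print(o['t'],o['tool_pos'],rotm(o['ee_rot']),o['finger_gap'],o['contact_force'])
s=arm.grab_frame("scene")[:,:,::-1];cv2.imwrite("pics/s5.png",cv2.resize(s[150:300,110:310],None,fx=4,fy=4))
```

```text
7.75 [0.46839272 0.25946942 0.22410426] [[-0.12077324  0.99265924  0.0064391 ]
 [ 0.99267761  0.12075581  0.0030313 ]
 [ 0.00223149  0.00675805 -0.99997467]] 0.2936606961830035 [-0.22727369 -0.13721564 -0.81069849]
```

View pics/s5.png

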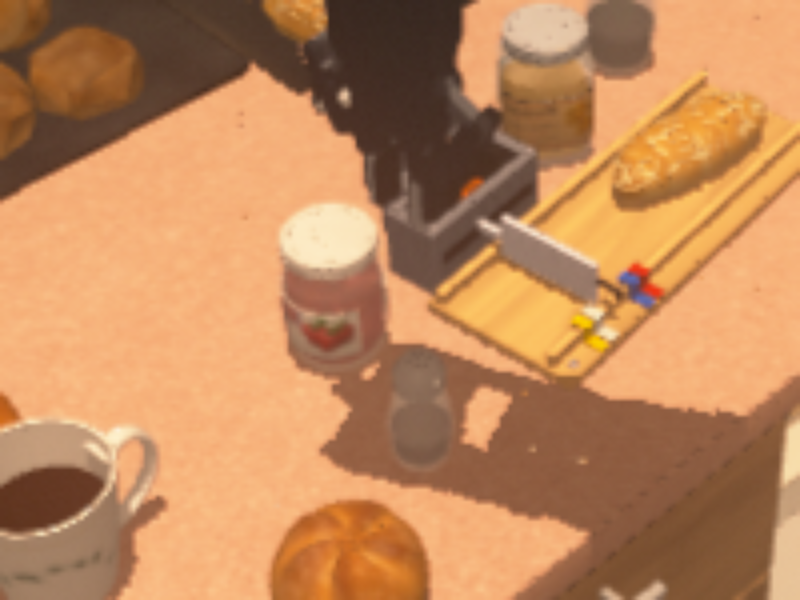

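Shaker stands upright on the worktop. Going over the wheel with the fingers shut.

Call:
apply_moves(targets=[[-3.3,2.3,0,0,0],[-3.3,2.3,0,0,0],[-3.3,2.3,0,0,0],[-3.3,2.2,0,0,0],[-3.2,2.2,0,0,0],[0,0,3,0,0],[0,0,3,0,0],[0,0,2,0,0],[0,0,0,0,0],[0,0,0,0,0]])

```text
t: 8.8
tool_pos: [0.599, 0.1097, 0.1394]
ee_rot: [-0.0, 0.663, 0.749, -0.0]
contact_force: [0.5, -0.2, 1.3]
finger_gap: -0.003
```

Run:
```python
from h import *
o=arm.get_obs();np.save('o6.npy',np.r_[o['tool_pos'],o['ee_rot']])
print(o['t'],o['tool_pos'],rotm(o['ee_rot']),o['finger_gap'],o['contact_force'])
cv2.imwrite("pics/w6.png",arm.grab_frame("wrist")[:,:,::-1])
cv2.imwrite("pics/s6.png",cv2.resize(arm.grab_frame("scene")[150:270,170:330,::-1],None,fx=5,fy=5))
p=[.602,.1005,.086]
print(proj('wrist',p,o),proj('wrist',o['tool_pos']-[0,0,.014],o))
```

```text
8.8 [0.5990406  0.10973556 0.13943083] [[-1.20702637e-01  9.92688037e-01 -1.15532529e-03]
 [ 9.92688709e-01  1.20702594e-01 -1.07064235e-04]
 [ 3.31693743e-05 -1.15980131e-03 -9.99999327e-01]] -0.0033352714496475543 [ 0.46636359 -0.15492717  1.3360468 ]
(np.float64(257.24037666289007), np.float64(230.86333253743325)) (np.float64(254.60546340887842), np.float64(245.7848592488706))
```

View pics/w6.png

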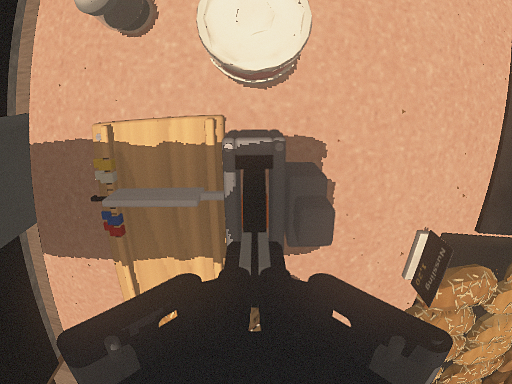

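View pics/s6.png

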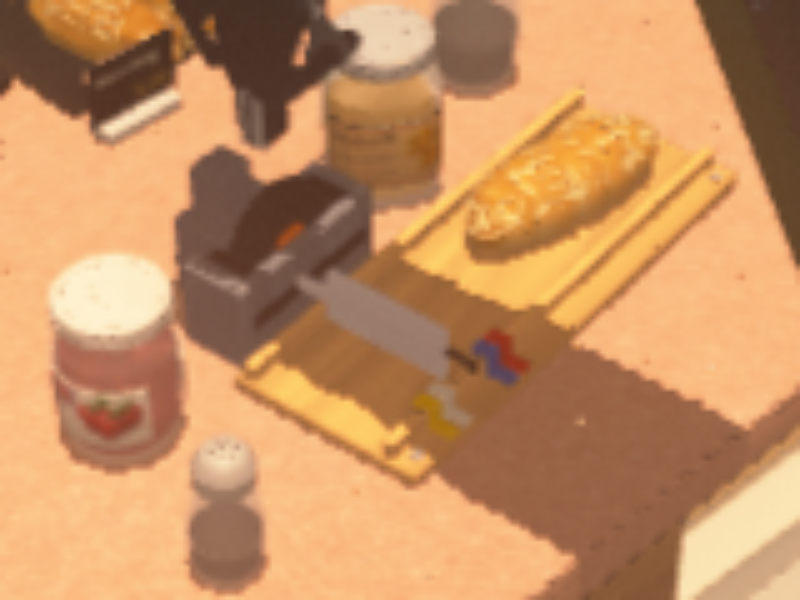

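Call:
apply_moves(targets=[[0,0.2,2,0,0],[0,0,1.5,0,0],[0,0,0.2,0,0],[0,0,0,0,0]])

```text
t: 9.3
tool_pos: [0.6011, 0.11, 0.1028]
ee_rot: [-0.0, 0.663, 0.749, -0.0]
contact_force: [0.3, -0.4, 0.3]
finger_gap: 0.001
```

Call:
apply_moves(targets=[[0,0,0.1,0,0],[0,0,0,0,0]])

```text
t: 9.5
tool_pos: [0.6014, 0.11, 0.1025]
ee_rot: [0.0, 0.663, 0.749, 0.0]
contact_force: [0.3, 0.3, -0.8]
finger_gap: 0.004
```

Call:
apply_moves(targets=[[0,0,0.05,0,0],[0,0,0,0,0]])

```text
t: 9.7
tool_pos: [0.6012, 0.11, 0.1015]
ee_rot: [0.0, 0.663, 0.749, 0.0]
contact_force: [0.4, -0.3, -0.4]
finger_gap: -0.0
```

Call:
apply_moves(targets=[[0,0,0.05,0,0],[0,0,0,0,0]])

```text
t: 9.9
tool_pos: [0.6011, 0.11, 0.1008]
ee_rot: [-0.0, 0.663, 0.749, -0.0]
contact_force: [0.3, -0.1, -0.1]
finger_gap: -0.003
```

Call:
apply_moves(targets=[[0,0,0.05,0,0],[0,0,0,0,0]])

```text
t: 10.1
tool_pos: [0.6011, 0.11, 0.1002]
ee_rot: [-0.0, 0.663, 0.749, -0.0]
contact_force: [-0.4, -0.4, 0.7]
finger_gap: 0.001
```

Call:
apply_moves(targets=[[0,0,0.05,0,0],[0,0,0,0,0]])

```text
t: 10.3
tool_pos: [0.6012, 0.11, 0.1]
ee_rot: [0.0, 0.663, 0.749, 0.0]
contact_force: [-0.7, -0.6, 2.5]
finger_gap: -0.002
```

Call:
apply_moves(targets=[[0,0,0.05,0,0],[0,0,0,0,0]])

```text
t: 10.5
tool_pos: [0.6013, 0.11, 0.0998]
ee_rot: [0.0, 0.663, 0.749, 0.0]
contact_force: [-3.0, -0.4, 5.7]
finger_gap: -0.0
```

Call:
apply_moves(targets=[[-0.2,0,0,0,0],[-0.2,0,0,0,0],[-0.2,0,0,0,0]])

```text
t: 10.8
tool_pos: [0.602, 0.1042, 0.1]
ee_rot: [0.0, 0.663, 0.749, 0.0]
contact_force: [-2.8, -0.7, 7.2]
finger_gap: -0.004
```

Run:
```python
from h import *
o=arm.get_obs()
print(o['t'],o['tool_pos'],o['contact_force'])
cv2.imwrite("pics/s7.png",cv2.resize(arm.grab_frame("scene")[150:270,170:330,::-1],None,fx=5,fy=5))
```

```text
10.8 [0.60204079 0.10419768 0.09995142] [-2.79050864 -0.69635974  7.16308499]
```

View pics/s7.png

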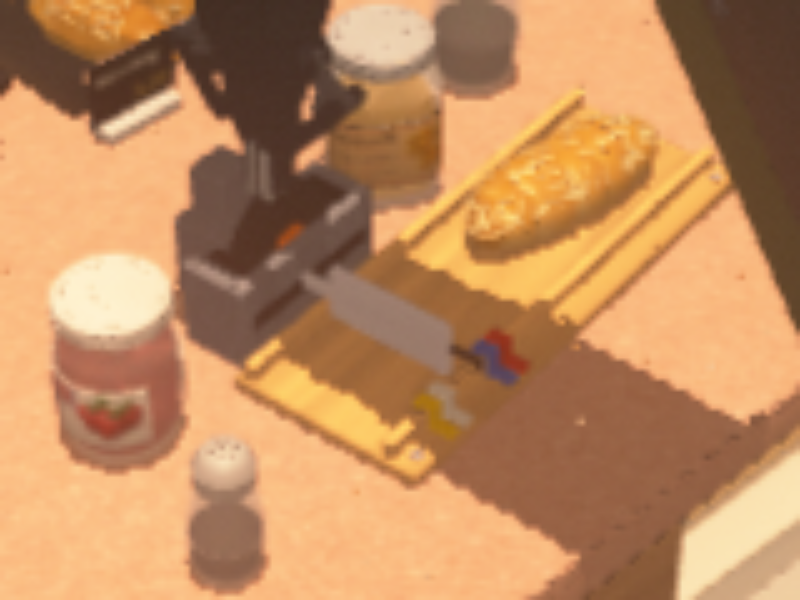

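The plate follows the finger by a few pixels. Finishing the two-click stroke.

Call:
apply_moves(targets=[[-0.2,0,0,0,0],[-0.2,0,0,0,0],[-0.2,0,0,0,0],[-0.2,0,0,0,0],[-0.2,0,0,0,0],[-0.2,0,0,0,0],[-0.2,0,0,0,0],[0,0,0,0,0]])

```text
t: 11.65
tool_pos: [0.6039, 0.0899, 0.0996]
ee_rot: [0.0, 0.663, 0.748, 0.0]
contact_force: [0.7, -0.6, 5.9]
finger_gap: -0.003
```

Call:
apply_moves(targets=[[0,0,-0.5,0,0],[0,0,-1,0,0],[0,0,0,0,0],[0,0,0,0,0]])

```text
t: 12.05
tool_pos: [0.6036, 0.0902, 0.1146]
ee_rot: [0.0, 0.663, 0.749, 0.0]
contact_force: [-0.6, 0.1, 0.9]
finger_gap: 0.001
```

Run:
```python
from h import *
o=arm.get_obs();np.save('o8.npy',np.r_[o['tool_pos'],o['ee_rot']])
print(o['t'],o['tool_pos'],o['contact_force'])
w=arm.grab_frame("wrist")[:,:,::-1]
cv2.imwrite("pics/w8.png",w);cv2.imwrite("pics/w8c.png",cv2.resize(w[120:270,60:260],None,fx=4,fy=4,interpolation=cv2.INTER_CUBIC))
```

```text
12.05 [0.60363509 0.0901679  0.1145825 ] [-0.5892042   0.12610432  0.94816632]
```

View pics/w8c.png

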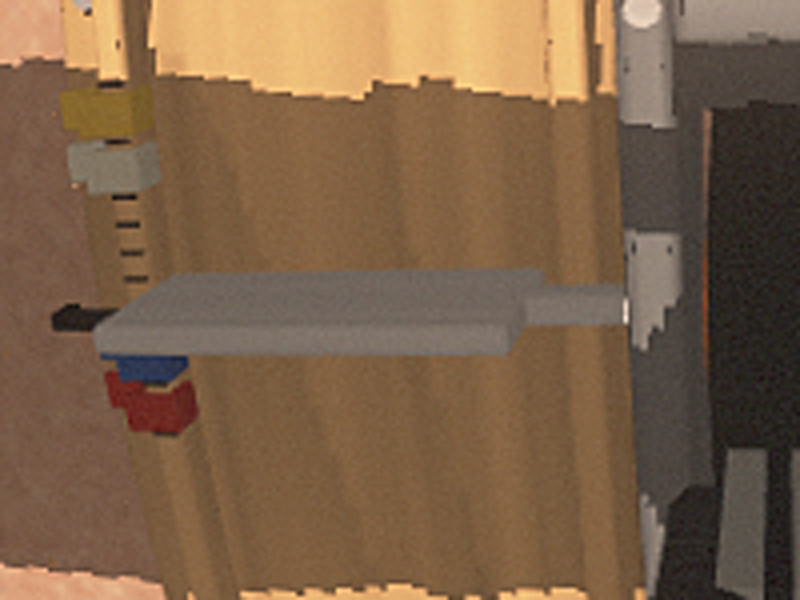

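```bash
cat >> h.py <<'E'
def toguide(p):
    gx,gy,a=np.load('guide.npy'); Rm=np.array([[np.cos(a),-np.sin(a)],[np.sin(a),np.cos(a)]]);return ((p[:2]-[gx,gy])@Rm)*1000
E
python3 - <<'E'
from h import *
o=load('o8.npy')
C=lambda u,v:(60+(u+.5)/4-.5,120+(v+.5)/4-.5)
for n,u,v,z in [('plate near L',105,354,.056),('plate near R',500,355,.056),('strip up R',515,325,.056),('white',135,158,.027),('yellow',118,102,.027),('red',165,398,.027),('ptr',80,318,.03)]:
    print(n,toguide(onz('wrist',*C(u,v),z,o)))
E
```

```text
plate near L [-40.75362154  65.18652095]
plate near R [39.03500752 66.08810232]
strip up R [42.11534846 71.55918814]
white [-44.94906734  97.08622888]
yellow [-47.67615358 108.91307035]
red [-46.54617608  44.04478278]
ptr [-63.46021614  63.34050469]
```

Call:
apply_moves(targets=[[1,0,0,0,0],[1,0,0,0,0],[0,0,0,0,0],[0,0,1,0,0],[0,0,0.3,0,0],[0,0,0.1,0,0],[0,0,0,0,0]])

```text
t: 12.8
tool_pos: [0.6009, 0.1097, 0.1]
ee_rot: [-0.0, 0.663, 0.748, -0.0]
contact_force: [-2.7, 0.2, 2.7]
finger_gap: -0.0
```

Call:
apply_moves(targets=[[0,0,0.05,0,0],[0,0,0,0,0]])

```text
t: 13.0
tool_pos: [0.6009, 0.1098, 0.0998]
ee_rot: [-0.0, 0.663, 0.748, -0.0]
contact_force: [-6.0, -0.5, 6.6]
finger_gap: 0.0
```

Call:
apply_moves(targets=[[0,0,0.05,0,0],[0,0,0,0,0]])

```text
t: 13.2
tool_pos: [0.601, 0.1098, 0.0998]
ee_rot: [-0.0, 0.663, 0.748, -0.0]
contact_force: [-6.4, -0.3, 9.9]
finger_gap: -0.004
```

Call:
apply_moves(targets=[[-0.2,0,-0.03,0,0],[-0.2,0,0,0,0],[-0.2,0,0,0,0],[-0.2,0,0,0,0],[-0.2,0,0,0,0],[-0.2,0,0,0,0],[-0.2,0,0,0,0],[-0.2,0,0,0,0],[-0.2,0,0,0,0],[-0.2,0,0,0,0],[0,0,0,0,0]])

```text
t: 14.3
tool_pos: [0.6036, 0.0897, 0.0996]
ee_rot: [0.0, 0.663, 0.748, -0.0]
contact_force: [-3.3, -1.5, 5.4]
finger_gap: -0.0
```

Call:
apply_moves(targets=[[0,0,-0.5,0,0],[0,0,-1,0,0],[0,0,0,0,0],[0,0,0,0,0]])

```text
t: 14.7
tool_pos: [0.6037, 0.0902, 0.115]
ee_rot: [0.0, 0.663, 0.749, 0.0]
contact_force: [-0.3, 0.7, -0.5]
finger_gap: 0.001
```

Run:
```python
from h import *
o=arm.get_obs();np.save('o9.npy',np.r_[o['tool_pos'],o['ee_rot']])
print(o['t'],o['tool_pos'],o['contact_force'])
w=arm.grab_frame("wrist")[:,:,::-1]
cv2.imwrite("pics/w9c.png",cv2.resize(w[120:270,60:260],None,fx=4,fy=4,interpolation=cv2.INTER_CUBIC))
```

```text
14.7 [0.60373241 0.09018627 0.11495096] [-0.30029287  0.68986182 -0.52995429]
```

View pics/w9c.png

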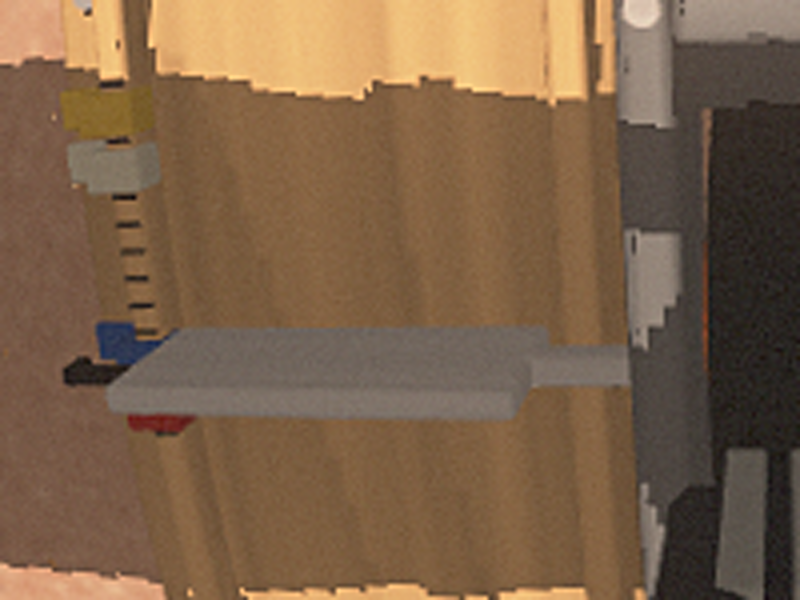

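Plate is another two clicks along; two remain.

Call:
apply_moves(targets=[[1,0,0,0,0],[1,0,0,0,0],[0,0,0,0,0],[0,0,1,0,0],[0,0,0.3,0,0],[0,0,0.1,0,0],[0,0,0,0,0]])

```text
t: 15.45
tool_pos: [0.6011, 0.1098, 0.1003]
ee_rot: [-0.0, 0.663, 0.748, -0.0]
contact_force: [-0.1, 0.1, 0.6]
finger_gap: 0.003
```

Call:
apply_moves(targets=[[0,0,0.05,0,0],[0,0,0,0,0]])

```text
t: 15.65
tool_pos: [0.6012, 0.1099, 0.1001]
ee_rot: [0.0, 0.663, 0.749, 0.0]
contact_force: [-0.1, -0.1, -0.3]
finger_gap: 0.002
```

Call:
apply_moves(targets=[[0,0,0.04,0,0],[0,0,0,0,0]])

```text
t: 15.85
tool_pos: [0.6013, 0.11, 0.1]
ee_rot: [0.0, 0.663, 0.749, 0.0]
contact_force: [-1.5, -0.4, 2.4]
finger_gap: -0.001
```

Call:
apply_moves(targets=[[0,0,0.05,0,0],[0,0,0,0,0]])

```text
t: 16.05
tool_pos: [0.6013, 0.11, 0.0998]
ee_rot: [0.0, 0.663, 0.749, 0.0]
contact_force: [-2.8, 0.1, 6.6]
finger_gap: 0.002
```

Call:
apply_moves(targets=[[-0.2,0,0,0,0],[-0.2,0,0,0,0],[-0.2,0,0,0,0],[-0.2,0,0,0,0],[-0.2,0,0,0,0],[-0.2,0,0,0,0],[-0.2,0,0,0,0],[-0.2,0,0,0,0],[-0.2,0,0,0,0],[-0.2,0,0,0,0],[0,0,0,0,0]])

```text
t: 17.15
tool_pos: [0.6039, 0.0899, 0.0996]
ee_rot: [0.0, 0.663, 0.748, 0.0]
contact_force: [0.9, -0.3, 5.6]
finger_gap: 0.001
```

Call:
apply_moves(targets=[[0,0,-0.5,0,0],[0,0,-1,0,0],[0,0,0,0,0],[0,0,0,0,0]])

```text
t: 17.55
tool_pos: [0.6036, 0.0902, 0.1145]
ee_rot: [0.0, 0.663, 0.749, 0.0]
contact_force: [-0.3, -0.7, -0.8]
finger_gap: -0.0
```

Run:
```python
from h import *
o=arm.get_obs();np.save('o10.npy',np.r_[o['tool_pos'],o['ee_rot']])
print(o['t'],o['tool_pos'],o['contact_force'])
w=arm.grab_frame("wrist")[:,:,::-1]
cv2.imwrite("pics/w10c.png",cv2.resize(w[120:270,60:260],None,fx=4,fy=4,interpolation=cv2.INTER_CUBIC))
```

```text
17.55 [0.6036213  0.09018622 0.1144795 ] [-0.25127453 -0.73375564 -0.82697264]
```

View pics/w10c.png

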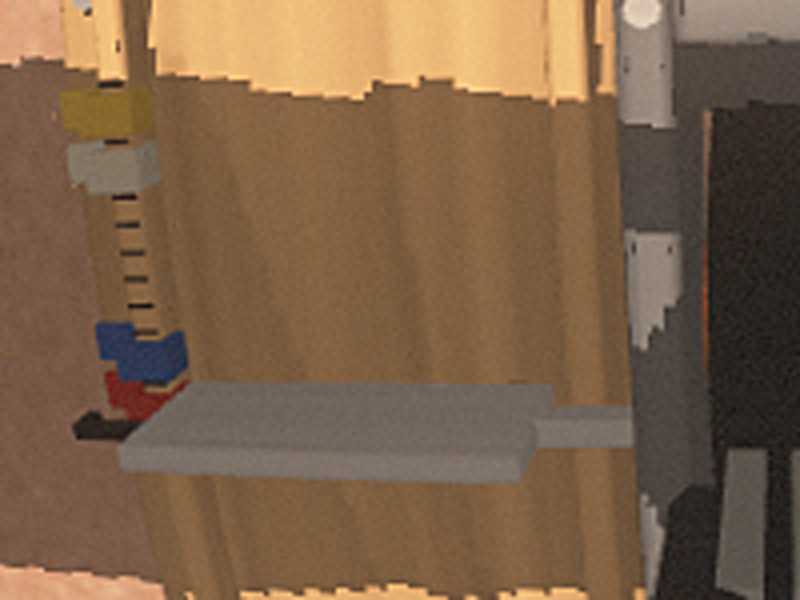

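Run:
```python
from h import *
C=lambda u,v:(60+(u+.5)/4-.5,120+(v+.5)/4-.5)
for f,pts in [('o9.npy',[(112,410,.056),(512,418,.056),(90,371,.03)]),('o10.npy',[(125,470,.056),(518,481,.056),(100,425,.03),(150,398,.027)])]:
    o=load(f)
    for u,v,z in pts: print(f,toguide(onz('wrist',*C(u,v),z,o)))
```

```text
o9.npy [-41.79164555  53.48444711]
o9.npy [40.22334013 54.13340727]
o9.npy [-63.51977238  50.98173423]
o10.npy [-41.57393135  40.84511983]
o10.npy [40.20627219 41.98531414]
o10.npy [-63.63023377  38.28769271]
o10.npy [-50.46790326  43.97671896]
```

Call:
apply_moves(targets=[[0,0,-4,0,0.35],[0,0,-4,0,0.35],[0,0,-4,0,0.35],[-3,-2.5,0,0,0.35],[-3,-2.5,0,0,0.35],[-3,-2.5,0,0,0.35],[-1,-1.5,0,0,0.35],[0,0,0,0,0.35],[0,0,0,0,0.35]])

```text
t: 18.5
tool_pos: [0.5265, -0.0199, 0.2343]
ee_rot: [0.0, 0.663, 0.748, 0.0]
contact_force: [0.0, -0.0, 0.2]
finger_gap: 0.349
```

Run:
```python
from h import *
o=arm.get_obs();np.save('o11.npy',np.r_[o['tool_pos'],o['ee_rot']])
print(o['t'],o['tool_pos'],rotm(o['ee_rot'])[:,0],toguide(o['tool_pos']),o['finger_gap'])
w=arm.grab_frame("wrist")[:,:,::-1]
cv2.imwrite("pics/w11.png",w)
cv2.imwrite("pics/w11c.png",cv2.resize(w[60:180,140:300],None,fx=5,fy=5,interpolation=cv2.INTER_CUBIC))
```

```text
18.5 [ 0.52649195 -0.01993688  0.23425014] [-1.20249764e-01  9.92743668e-01  5.97234529e-05] [ -3.09918165 -38.42138548] 0.34894260890547935
```

View pics/w11.png

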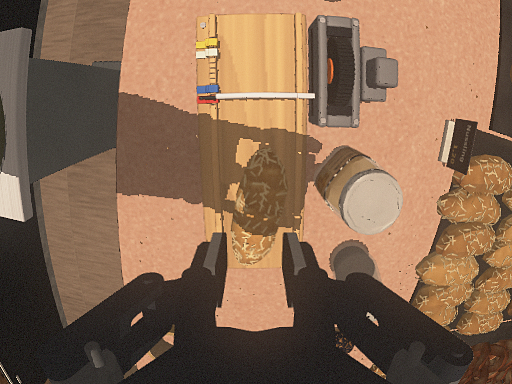

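View pics/w11c.png

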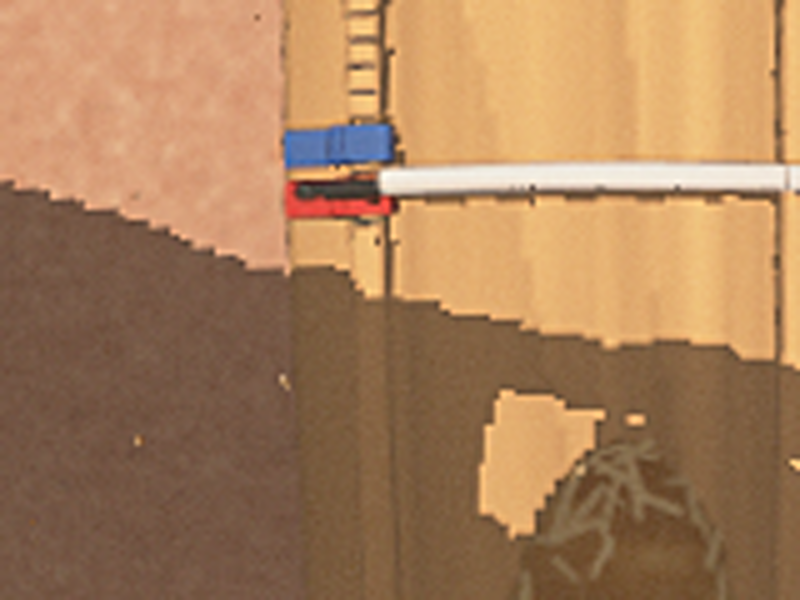

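The pointer lies on the red clip, its bread-side edge at v≈200 in the middle of red (181–217). Now I measure the bread and line up behind it.

Run:
```python
from h import *
o=load('o11.npy')
for n,u,v,z in [('front',266,146,.034),('front crop',140+625/5,60+437/5,.034),('back',250,263,.034),('midL',238,205,.034),('midR',287,200,.034),('red',140+340/5,60+199/5,.027),('face',140+600/5,60+194/5,.056),('board end L',207,268,.012),('board endR',301,266,.024)]:
    print(n,toguide(onz('wrist',u,v,z,o)))
w=cv2.imread('pics/w11.png')
cv2.imwrite("pics/w11d.png",cv2.resize(w[135:280,190:320],None,fx=4,fy=4,interpolation=cv2.INTER_CUBIC))
```

```text
front [ 10.15314245 -13.21809065]
front crop [  9.04312605 -14.80851353]
back [  -8.78872803 -162.72228704]
midL [-22.31676382 -83.12186832]
midR [ 35.4283061  -77.07364188]
red [-54.70408876  39.31146431]
face [ 2.97940453 39.32686079]
board end L [ -69.25712858 -185.15363238]
board endR [  59.40985992 -174.71790996]
```

View pics/w11d.png

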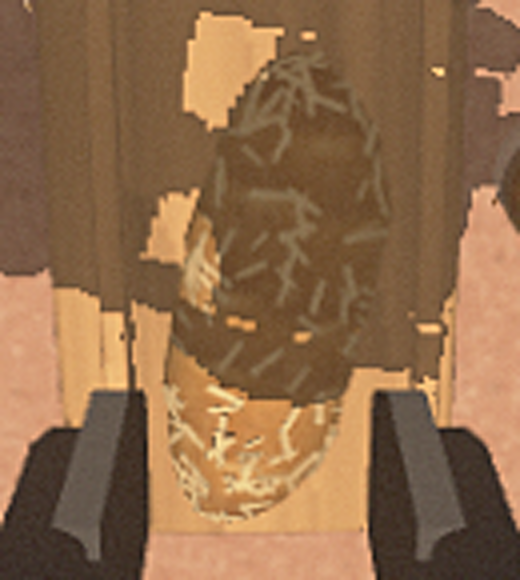

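Call:
apply_moves(targets=[[-4,0.1,0,0,0.35],[-4,0.1,0,0,0.35],[-4,0.1,0,0,0.35],[-3.4,0,2,0,0.35],[0,0,4,0,0.35],[0,0,4,0,0.35],[0,0,4,0,0.35],[0,0,4,0,0.35],[0,0,1.5,0,0.35],[0,0,0,0,0.35],[0,0,0,0,0.35]])

```text
t: 19.65
tool_pos: [0.5489, -0.1725, 0.0406]
ee_rot: [0.001, 0.663, 0.749, 0.0]
contact_force: [1.0, 0.2, 0.2]
finger_gap: 0.348
```

Run:
```python
from h import *
o=arm.get_obs();np.save('o12.npy',np.r_[o['tool_pos'],o['ee_rot']])
print(o['t'],o['tool_pos'],toguide(o['tool_pos']),o['finger_gap'],o['contact_force'])
w=arm.grab_frame("wrist")[:,:,::-1]
cv2.imwrite("pics/w12.png",w)
```

```text
19.65 [ 0.54893364 -0.17249935  0.0406377 ] [   0.47520294 -192.58415583] 0.34768834047315117 [1.03664527 0.16448396 0.17993083]
```

View pics/w12.png

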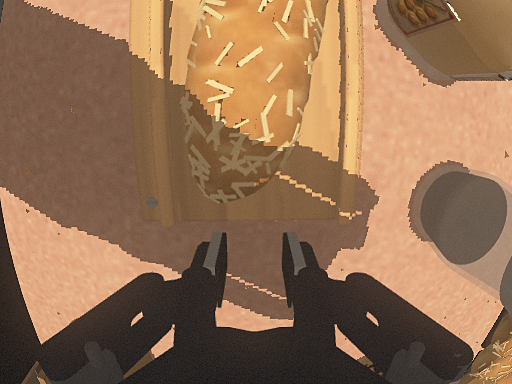

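Call:
apply_moves(targets=[[0,0.8,0,0,0],[0,0.85,0,0,0],[0,0,0,0,0],[0,0,0,0,0],[0.4,0,0,0,0],[0.5,0,0,0,0],[0.5,0,0,0,0],[0.3,0,0,0,0],[0.3,0,0,0,0],[0.3,0,0,0,0],[0,0,0,0,0]])

```text
t: 20.8
tool_pos: [0.5614, -0.1473, 0.0392]
ee_rot: [-0.0, 0.663, 0.749, 0.0]
contact_force: [0.2, 0.4, -0.0]
finger_gap: 0.001
```

Run:
```python
from h import *
o=arm.get_obs();np.save('o13.npy',np.r_[o['tool_pos'],o['ee_rot']])
print(o['t'],o['tool_pos'],toguide(o['tool_pos']),o['finger_gap'],o['contact_force'])
w=arm.grab_frame("wrist")[:,:,::-1]
cv2.imwrite("pics/w13.png",w)
```

```text
20.8 [ 0.56144341 -0.14732437  0.03918888] [  15.97611985 -169.13217869] 0.001217776481212252 [ 0.1766865   0.43128681 -0.01914378]
```

View pics/w13.png

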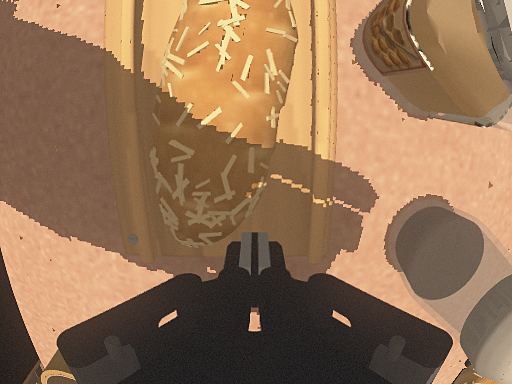

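Call:
apply_moves(targets=[[-0.5,0,0,0,0],[0,-1.1,0,0,0],[0,0,0,0,0],[0.4,0,0,0,0],[0.3,0,0,0,0],[0.3,0,0,0,0],[0.3,0,0,0,0],[0.3,0,0,0,0],[0.3,0,0,0,0],[0.3,0,0,0,0],[0.3,0,0,0,0],[0.3,0,0,0,0],[0,0,0,0,0]])

```text
t: 22.15
tool_pos: [0.5477, -0.1258, 0.0392]
ee_rot: [-0.0, 0.663, 0.749, 0.0]
contact_force: [-0.5, -0.6, -0.5]
finger_gap: -0.001
```

Run:
```python
from h import *
o=arm.get_obs();np.save('o14.npy',np.r_[o['tool_pos'],o['ee_rot']])
print(o['t'],o['tool_pos'],toguide(o['tool_pos']),o['finger_gap'],o['contact_force'])
w=arm.grab_frame("wrist")[:,:,::-1]
cv2.imwrite("pics/w14.png",w)
cv2.imwrite("pics/t14.png",cv2.resize(arm.grab_frame("top")[130:240,180:330,::-1],None,fx=5,fy=5,interpolation=cv2.INTER_CUBIC))
cv2.imwrite("pics/s14.png",cv2.resize(arm.grab_frame("scene")[120:250,170:330,::-1],None,fx=5,fy=4.6,interpolation=cv2.INTER_CUBIC))
```

```text
22.15 [ 0.54774884 -0.1258275   0.03918999] [   5.01946359 -146.11895264] -0.0007948129741699692 [-0.48463087 -0.5979072  -0.5428325 ]
```

View pics/w14.png

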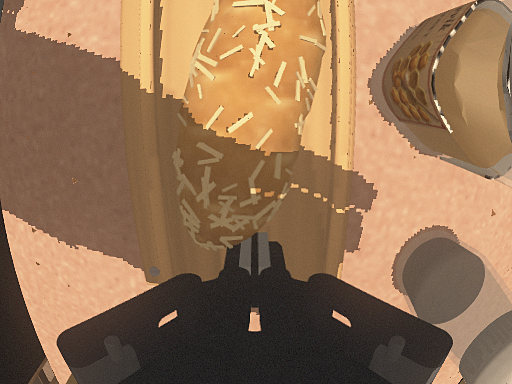

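View pics/t14.png

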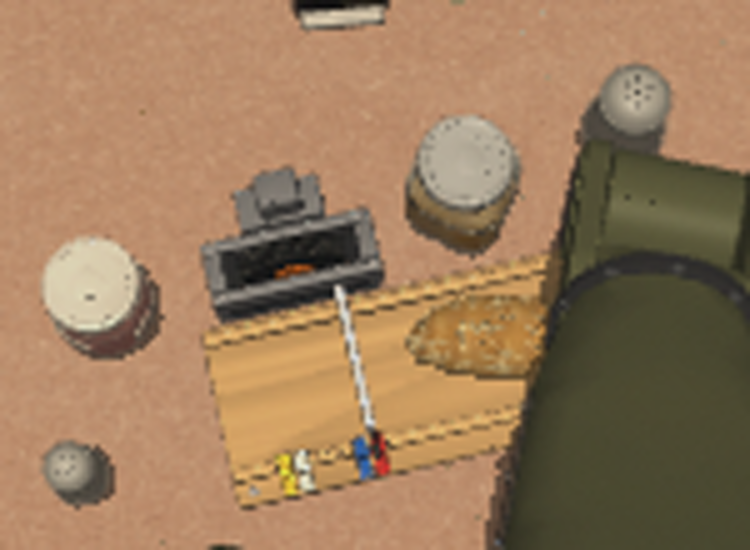

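View pics/s14.png

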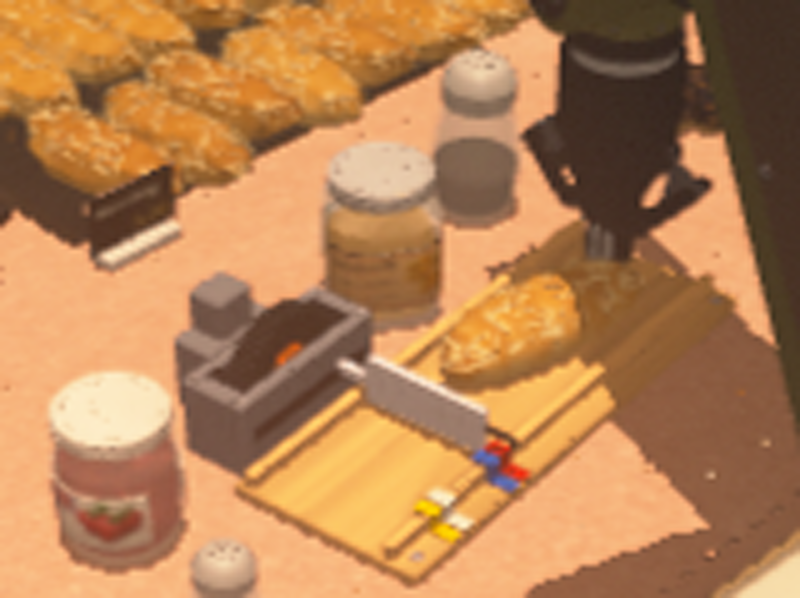

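Run:
```python
from h import *
C=lambda u,v:(180+(u+.5)/5-.5,130+(v+.5)/5-.5)
print('front',toguide(onz('top',*C(406,340),.034)),'front0',toguide(onz('top',*C(439,338),.034)))
print('stop top edge',toguide(onz('top',*C(357,340),.056)))
o=load('o14.npy')
print('back',toguide(onz('wrist',222,250,.034,o)))
```

```text
front [17.76102464  6.0087508 ] front0 [ 14.23045292 -16.67300353]
stop top edge [20.55673814 39.82850482]
back [ -11.73193619 -143.98939662]
```

Call:
apply_moves(targets=[[0.3,0,0,0,0],[0.3,0,0,0,0],[0.3,0,0,0,0],[0.3,0,0,0,0],[0.3,0,0,0,0],[0.3,0,0,0,0],[0.3,0,0,0,0],[0.3,0,0,0,0],[0,0,0,0,0]])

```text
t: 23.2
tool_pos: [0.5448, -0.102, 0.0392]
ee_rot: [-0.0, 0.663, 0.749, -0.0]
contact_force: [-0.5, -0.5, -0.9]
finger_gap: -0.001
```

Run:
```python
from h import *
o=arm.get_obs();np.save('o15.npy',np.r_[o['tool_pos'],o['ee_rot']])
print(o['t'],o['tool_pos'],toguide(o['tool_pos']),o['finger_gap'],o['contact_force'])
w=arm.grab_frame("wrist")[:,:,::-1]
cv2.imwrite("pics/w15.png",w)
cv2.imwrite("pics/t15.png",cv2.resize(arm.grab_frame("top")[170:240,220:320,::-1],None,fx=8,fy=8,interpolation=cv2.INTER_CUBIC))
```

```text
23.2 [ 0.54482572 -0.10197746  0.03916705] [   5.0414486  -122.09045911] -0.0007625729220463362 [-0.53299755 -0.48290489 -0.91471023]
```

View pics/w15.png

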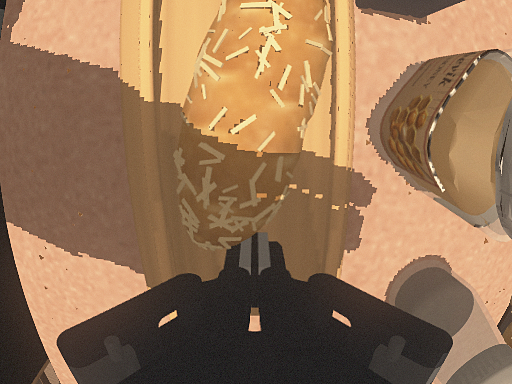

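View pics/t15.png

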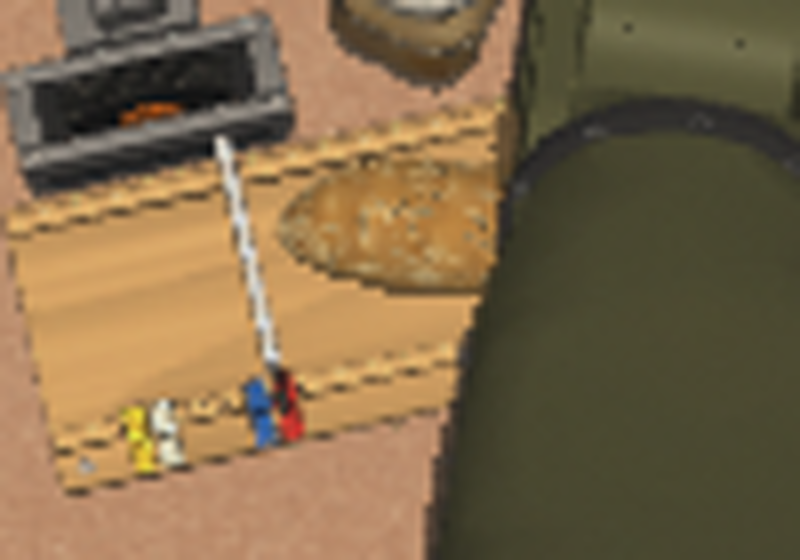

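Run:
```python
from h import *
C=lambda u,v:(220+(u+.5)/8-.5,170+(v+.5)/8-.5)
print('front',toguide(onz('top',*C(277,228),.034)))
print('stop',toguide(onz('top',*C(246,220),.056)),toguide(onz('top',*C(246,220),.038)))
```

```text
front [21.08382553 28.77516433]
stop [22.89435015 41.72801244] [26.60831074 41.26681498]
```

Call:
apply_moves(targets=[[0.2,0,0,0,0],[0.2,0,0,0,0],[0.2,0,0,0,0],[0,0,0,0,0],[-0.5,0,0,0,0],[0,0,-4,0,0],[0,0,-4,0,0],[2.5,0,-4,0,0],[4,0,-4,0,0],[4,0,-4,0,0],[0,0,0,0,0],[0,0,0,0,0]])

```text
t: 24.5
tool_pos: [0.5333, -0.0062, 0.2303]
ee_rot: [0.001, 0.663, 0.749, 0.0]
contact_force: [-0.5, 0.0, -1.4]
finger_gap: 0.002
```

Run:
```python
from h import *
o=arm.get_obs();np.save('o16.npy',np.r_[o['tool_pos'],o['ee_rot']])
print(o['t'],o['tool_pos'],toguide(o['tool_pos']),o['finger_gap'],o['contact_force'])
w=arm.grab_frame("wrist")[:,:,::-1]
cv2.imwrite("pics/w16.png",w)
cv2.imwrite("pics/w16c.png",cv2.resize(w[60:260,180:330],None,fx=3,fy=3,interpolation=cv2.INTER_CUBIC))
```

```text
24.5 [ 0.53330177 -0.00619767  0.23034489] [  5.34317762 -25.62036504] 0.0021969515112299724 [-0.52377138  0.04196412 -1.39659233]
```

View pics/w16.png

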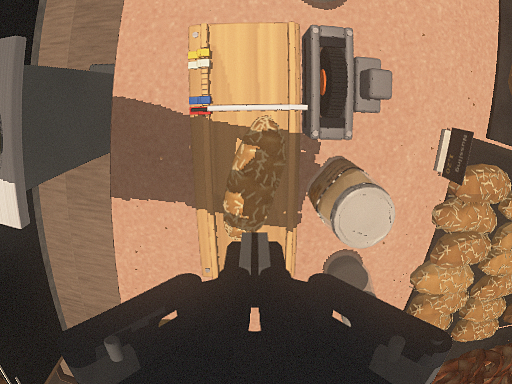

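View pics/w16c.png

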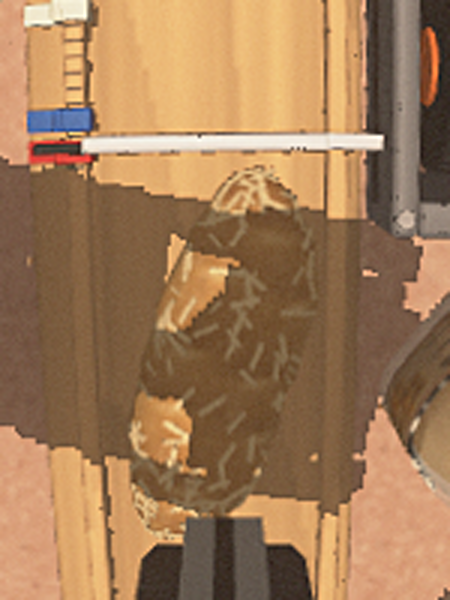

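Run:
```python
from h import *
o=load('o16.npy')
C=lambda u,v:(180+(u+.5)/3-.5,60+(v+.5)/3-.5)
for n,u,v,z in [('front',256,164,.034),('back',172,536,.034),('L',134,440,.034),('L2',170,270,.034),('R',316,270,.034),('R2',272,430,.034),('stop',258,151,.056),('stop38',258,151,.038),('red',60,152,.027)]:
    print(n,toguide(onz('wrist',*C(u,v),z,o)))
```

```text
front [17.29521683 35.16510237]
back [ -15.50123087 -112.41097169]
L [-29.45577482 -70.68867971]
L2 [-14.21500516  -3.92869829]
R [39.74289422 -3.87940117]
R2 [ 24.28592068 -66.58722619]
stop [17.11365356 40.63386384]
stop38 [17.8378657  40.04995132]
red [-55.25296452  40.34811674]
```

Call:
apply_moves(targets=[[-3,0,0,0,0],[-3,0,0,0,0],[-2.7,0,2,0,0],[-1,0,3,0,0],[0,0,3,0,0],[0,0,3,0,0],[0,0,3,0,0],[0,0,0,0,0],[0,0,0,0,0]])

```text
t: 25.45
tool_pos: [0.5446, -0.1034, 0.0896]
ee_rot: [-0.001, 0.663, 0.748, -0.0]
contact_force: [0.8, -1.6, -0.1]
finger_gap: 0.001
```

Run:
```python
from h import *
o=arm.get_obs()
print(o['t'],o['tool_pos'],toguide(o['tool_pos']))
```

```text
25.45 [ 0.54459321 -0.10335113  0.08958593] [   4.64233026 -123.42527641]
```

Call:
apply_moves(targets=[[0,0,2,0,0],[0,0,2,0,0],[0,0,1,0,0],[0,0,0,0,0],[0.3,0,0,0,0],[0.3,0,0,0,0],[0.1,0,0,0,0],[0,0,0,0,0]])

```text
t: 26.25
tool_pos: [0.5443, -0.0955, 0.0405]
ee_rot: [0.0, 0.663, 0.749, 0.0]
contact_force: [-0.7, -0.6, 0.4]
finger_gap: -0.0
```

Run:
```python
from h import *
o=arm.get_obs()
print(o['t'],o['tool_pos'],toguide(o['tool_pos']),o['contact_force'])
cv2.imwrite("pics/t17.png",cv2.resize(arm.grab_frame("top")[170:240,220:320,::-1],None,fx=8,fy=8,interpolation=cv2.INTER_CUBIC))
cv2.imwrite("pics/w17.png",arm.grab_frame("wrist")[:,:,::-1])
```

```text
26.25 [ 0.54431208 -0.09551928  0.04046962] [   5.3231983 -115.618022 ] [-0.71125876 -0.55322648  0.41910472]
```

View pics/t17.png

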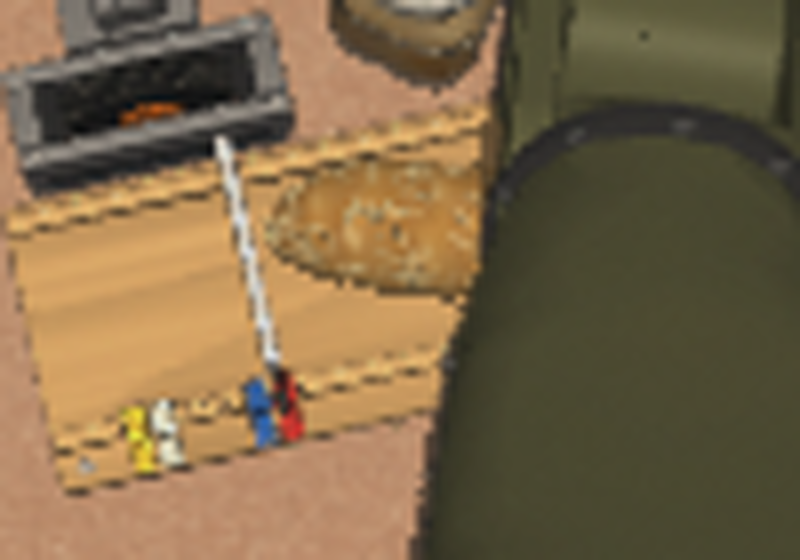

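View pics/w17.png

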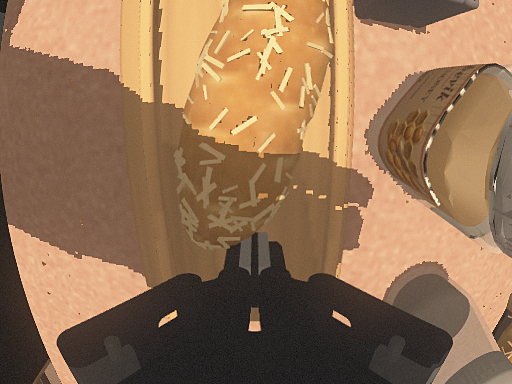

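Call:
apply_moves(targets=[[0.1,0,0,0,0],[0.1,0,0,0,0],[0.1,0,0,0,0],[0.1,0,0,0,0],[0,0,0,0,0]])

```text
t: 26.85
tool_pos: [0.5436, -0.0916, 0.0399]
ee_rot: [-0.0, 0.663, 0.749, -0.0]
contact_force: [-0.3, 0.4, 0.4]
finger_gap: -0.0
```

Run:
```python
from h import *
o=arm.get_obs()
print(o['t'],o['tool_pos'],toguide(o['tool_pos']),o['contact_force'])
cv2.imwrite("pics/t18.png",cv2.resize(arm.grab_frame("top")[170:240,220:320,::-1],None,fx=8,fy=8,interpolation=cv2.INTER_CUBIC))
```

```text
26.85 [ 0.54355433 -0.09161773  0.03986282] [   5.04933026 -111.65301163] [-0.34623951  0.38725169  0.39349266]
```

View pics/t18.png

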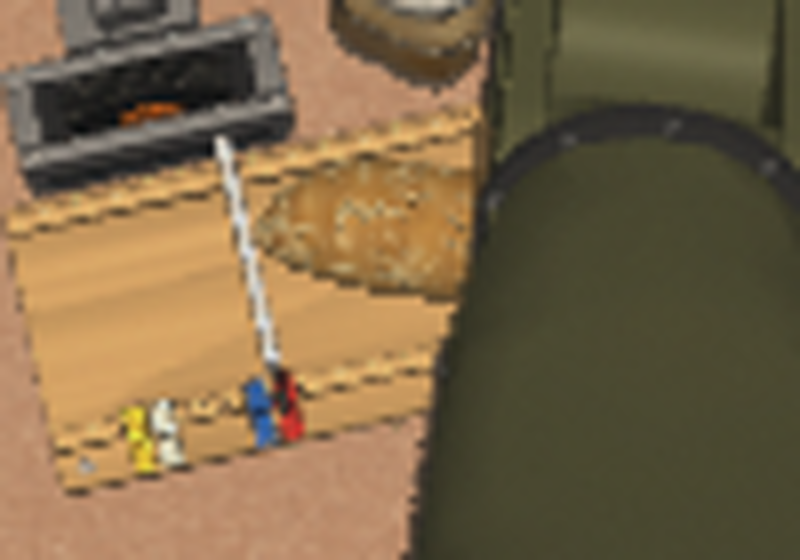

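Call:
apply_moves(targets=[[-0.5,0,0,0,0],[0,0,-3,0,0],[0,0,-4,0,0],[1,0,-4,0,0],[3,0,-4,0,0],[3,0,-4,0,0],[3,0,0,0,0],[1,0,0,0,0],[0,0,0,0,0],[0,0,0,0,0]])

```text
t: 27.9
tool_pos: [0.5309, 0.0117, 0.2292]
ee_rot: [-0.0, 0.663, 0.749, -0.0]
contact_force: [0.1, -0.4, 0.2]
finger_gap: 0.001
```

Run:
```python
from h import *
o=arm.get_obs();np.save('o19.npy',np.r_[o['tool_pos'],o['ee_rot']])
print(o['t'],o['tool_pos'],toguide(o['tool_pos']),o['contact_force'])
w=arm.grab_frame("wrist")[:,:,::-1]
cv2.imwrite("pics/w19.png",w)
cv2.imwrite("pics/w19c.png",cv2.resize(w[90:210,180:330],None,fx=5,fy=5,interpolation=cv2.INTER_CUBIC))
s=arm.grab_frame("scene")[:,:,::-1]
cv2.imwrite("pics/s19.png",cv2.resize(s[150:270,170:330],None,fx=5,fy=5,interpolation=cv2.INTER_CUBIC))
```

```text
27.9 [0.53086662 0.01169079 0.22918093] [ 5.11880286 -7.56831227] [ 0.13023087 -0.44803552  0.16818901]
```

View pics/w19c.png

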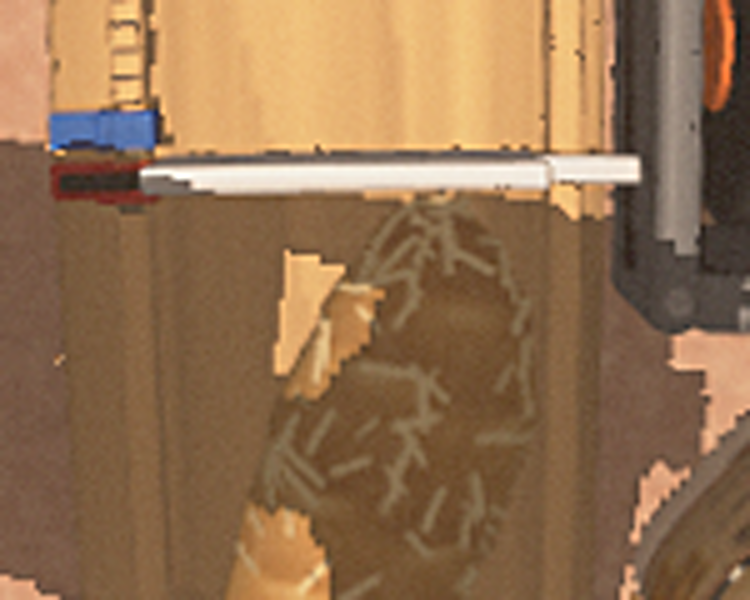

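View pics/s19.png

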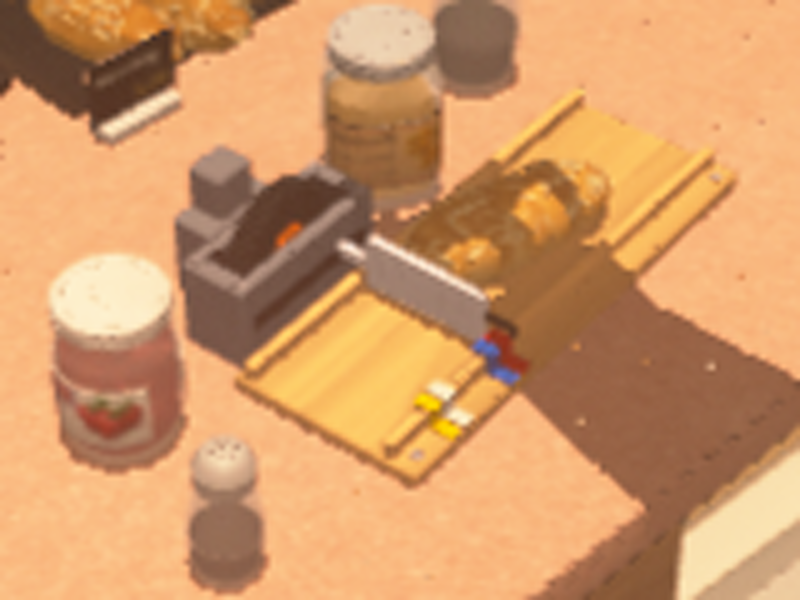

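Run:
```python
from h import *
o=load('o19.npy')
C=lambda u,v:(180+(u+.5)/5-.5,90+(v+.5)/5-.5)
for n,u,v,z in [('front',440,194,.034),('front lower',440,200,.034),('stop',440,190,.056),('stop nearL',200,193,.056),('ptr low edge',100,190,.03),('red bottom',100,201,.027),('red top',100,165,.027)]:
    print(n,toguide(onz('wrist',*C(u,v),z,o)))
```

```text
front [19.50868706 37.92011815]
front lower [19.5155854  36.59886711]
stop [18.52748382 40.81438056]
stop nearL [-30.26004517  40.55009797]
ptr low edge [-55.77871188  39.34525435]
red bottom [-56.41640943  36.58008552]
red top [-56.16017532  44.74605523]
```

Run:
```python
from h import *
print(arm.job_done()); print(arm.get_obs()['t'])
```

```text
the job is handed in; nothing more can be done
None
the job is handed in; nothing more can be done
```

The job is handed in at about 28 s of the 69 s allowed. My last camera checks agree with all three end conditions; the hand-in reports no verdict.

- **Shaker:** I lifted the small shaker out of the channel and set it on the worktop at about (0.467, 0.259). It was released and standing upright in the last scene picture.
- **Stop:** I rolled the thumbwheel six clicks towards the bread, in three strokes of two. In the last wrist view the stop face is at guide y ≈ 40.7 mm and the middle of the red clip is at ≈ 40.7 mm.
- **Bread:** I pushed the bread along the channel with the shut fingers until about 3 mm was left to the stop face by the wrist camera (3 to 4 mm by the top camera; the limit is 6 mm). I left that gap on purpose so the stop would stay on its click, so the bread is not touching the plate.
- **Off-axis bread:** the bread lies flat but turned about 12° in the channel. It started at about 7° and turned further while being pushed.
- **Disagreement between cameras:** earlier in the push the wrist and top cameras differed by 2 to 3 mm on the gap.
- **Surroundings:** I moved none of the jars, the mug, the roll or the tape. The arm was clear above the guide at hand-in.

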